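Load the inspection hood and snap its magnifier down

TASK

Set up the inspection hood for reading the samples: flip the magnifier up out of the way, stand every low sample jar from the left of the hood upright in the tray that slides out from under the lamp, slide the loaded tray fully home while the magnifier is still up, and only then flip the magnifier down in front of the samples so that it snaps against its stop. Do not knock over the beaker or the timer.

Things in the scene. Friction and masses are not known exactly. Their poses are not given: they have to be found in the camera images.
- hood: Visual-inspection hood, fixed: base plate (x -95 to +111, y -190 to +148, z 0 to 8 mm), back panel (half white, half black), white lamp box overhanging the back (x 43 to 107, y -148 to +148, z 160 to 202 mm). Origin on the bench under the middle of the tray's slides; x from the open front to the back, y left, z up.
- tray (a joint): Slide of the sample tray under the lamp box, in m: 0 = home (fully in), 0.13 = fully out towards the front (hood -x). Stays where it is left; takes about 3 N to move. It starts empty and somewhere within 50 mm of home.
- tray_floor (a point): Centre of the sample tray's floor, 16 mm above the bench; axes as the hood's; at home it is 50 mm behind (hood +x) the hood's origin. Aluminium pan, inside 88 mm (x) by 256 mm (y), 4 mm walls 10 mm high, with a steel guard rail above the walls (6 mm wire, its top 36 mm above the floor). Holds three jars in a row along y.
- tray_grip (a point): The tray's upright black grip, a round post 20 mm thick that stands on a tongue 110 mm in front of the tray's centre, in line with it. It rises from 16 to 62 mm above the bench; this point is on its axis, 44 mm above the bench (18 mm below its top).
- magnifier (a joint): Flip magnifier, rad. 0 = down: the framed lens (176 x 77 mm) level across the front, 74 to 151 mm above the bench, in the way of jars. 1.9 = up: lens on end right of the tray, top 0.34 m high, clear. It turns about an axle along hood x. A spring strut holds it at either stop; past the snap point (about 1.0) it springs to the other stop by itself.
- magnifier_hinge (a point): Axis of the magnifier, 120 mm above the bench on an aluminium post (22 mm wide, 134 mm high) right of the tray, at hood x -75 mm, y -172 mm. Fixed; axes as the hood's. The lens turns in a plane 25 mm behind this point.
- lever_knob (a point): Middle of the knob on the magnifier's lever: a black sleeve 18 mm thick, 42 mm long, along hood x, turning freely on its pin; 53 mm in front of the magnifier's axis, 85 mm out from it. Lens down: lever leans 54 degrees from upright towards the tray (hood +y); lens up: 54 degrees away (hood -y); knob then 169 mm above the bench. Some 8 N sideways on it flips the magnifier.
- beaker: Small glass beaker, 54 mm wide, 68 mm high, a bystander left of the hood; origin at the centre of its foot, z up.
- timer: Digital timer standing on its foot, 46 x 66 x 61 mm, a bystander right of the work; origin at the centre of its foot, z up.
- sample_a_mid (a point): Sample jar, low and wide with a grey screw lid, 67 mm in diameter and 67 mm high; this point is its centre, half-way up; z is its axis. May be absent. All sample jars are alike and start on the bench left of the hood; every other jar here is taller. Closed glass, can be gripped at any height.
- sample_b_mid (a point): Sample jar, low and wide with a grey screw lid, 67 mm in diameter and 67 mm high; this point is its centre, half-way up; z is its axis. May be absent. All sample jars are alike and start on the bench left of the hood; every other jar here is taller. Closed glass, can be gripped at any height.
- sample_c_mid (a point): Sample jar, low and wide with a grey screw lid, 67 mm in diameter and 67 mm high; this point is its centre, half-way up; z is its axis. May be absent. All sample jars are alike and start on the bench left of the hood; every other jar here is taller. Closed glass, can be gripped at any height.
- sample_d_mid (a point): Sample jar, low and wide with a grey screw lid, 67 mm in diameter and 67 mm high; this point is its centre, half-way up; z is its axis. May be absent. All sample jars are alike and start on the bench left of the hood; every other jar here is taller. Closed glass, can be gripped at any height.
Not all that is in view belongs to the job. Leave any yellow look-alike of the part that bears sample_a_mid alone.

How it is judged:
By the outcome, as a careful person would: the job done as asked, in the order asked, and still so for the second after the job is handed in, with the robot touching nothing.
Of sample_a, sample_b, sample_c, sample_d only 2 to 3 are there at a start; the rules pass over those that are not, and their reading is None.
At some moment in a run one of sample_a, sample_b, sample_c, sample_d may be knocked a few centimetres aside while the robot is not near it.
Once in a run the grip may slacken for a moment while it holds something.
It also fails if it takes over 192 s, if anything falls off the work surface, if the arm or the gripper's body presses on something with over 40 N, if the wrist force passes 120 N, or if a joint passes its speed limit or range.

ROBOT

A 7-joint arm with a two-finger parallel gripper is mounted at the origin on a cart in front of the work surface, level with it; the furniture and walls round the work are solid. World frame = base frame: x ahead of the robot, y to its left, z up, the work surface at z = 0. Lengths are in mm, angles in rad, forces in N, time in s.
With the tool pointing down it reaches from about 425 to 875 mm from the base axis. Payload 8.4 kg.
Tool frame: the origin (TCP) lies at the very end of the fingers, on their centre line; the grasp point (between the pads) lies 19 mm behind it (r.hold_point_z is the distance from the TCP to the grasp point, in mm); z points along the fingers, y is the line along which they close (so a half turn about z gives the same grasp; the last joint's range is limited). The gripper opens to 87 mm and grips with 3 to 60 N. Pads are 19 mm wide; open, the fingers measure 117 mm over their backs; the gripper's body (75 mm by 190 mm) begins 51 mm behind the grasp point.
Start: joints at [-1.232, 0.333, 0.04, 1.465, -0.013, 1.343, -0.059], TCP at [275.563, 588.667, 222.546] pointing down, gripper open.
Joint ranges: [-2.58, 2.58], [-0.38, 2.09], [-1.3, 1.39], [0.25, 2.4], [-1.5, 4.64], [0.08, 2.09], [-2.65, 2.65]. Speed limits (rad/s): [2.22, 2.22, 2.79, 2.79, 3.14, 3.14, 3.14].

INTERFACE

Orientations are given as a rotation vector (axis times angle).
In Python, from workcell import r gives the robot as it stands. The module is installed in compiled form; this text tells all that it offers.
- The arm moves only by the tool play_rows, never from a script. Its argument "motion" is a list of rows, each a list of 5 numbers: the gripper's target within -1 to 1 (fully open at 1, half-way at 0, shut at -1), then the shift along the tool's x, y, z in units of 200 mm (1.0 is 200 mm), then the turn about the tool's z in units of 60 degrees (1.0 is 60 degrees). A call has 1 to 5 rows; each row is the pose to reach, as a shift and turn from the pose commanded when the call began, along the tool's axes at that moment; what a row does not reach only later rows make up. A row lasts 1/10 s, in which the tool goes at most 50 mm and 8.59 degrees, less where a joint would pass 70% of its speed; a pose out of reach is approached as far as the arm can. A call with a number of a shift or a turn outside -1 to 1 is refused whole. A call with a gripper value outside its range is refused whole. The fingers move at their own pace and stop on an object; "newtons" is the grip in N (left out, the last holds). Time passes only in rows, so rows that repeat a pose let the fingers close. It gives the time, the measured TCP pose, the force, the opening and the grip force at its end, in the units of the state.
- r.observe(): the state, without advancing time (a new reading comes with each control period).
- r.read_camera(name): name is "side" or "top"; returns the picture (384x512x3 uint8, red, green, blue); there is no depth.
- r.get_calibration(name): a dict with "mtx" (3x3 intrinsics, pixels), "R" (3x3) and "t" (3): a world point X has camera coordinates R X + t. Camera axes: x right, y down, z forward; pixel columns grow to the right and rows downward; lengths in mm; the calibration is good to about 2 mm. A picture is of the moment at which its call begins. get_calibration takes no time and is no camera call.
- r.hand_in(): hands the job in; it is judged then, once.
The state is a dict: "clock": time; "q": joint angles; "qvel": joint speeds; "joint_efforts": joint torques, N m; "tcp_pos": TCP position; "ee_rot": TCP orientation; "force": force on the tool from outside, world axes, zero at the start; "torque": the same for the moment, N m; "gripper_width": finger opening in mm; "grasp_force": force on a finger pad.
Only numpy, scipy, OpenCV 4.12 (cv2) and the standard library are available. Lean on these libraries where they do the work, as an engineer would, in place of code of your own. Each camera call takes 0.05 s, during which the arm holds its last target. There are 200 camera calls.

## Working session

There is one attempt and no reset: what is moved stays moved. The work goes in short steps, Python scripts to look and compute and a tool call to move; the robot and the scene stay as the last step left them, time stands still between calls to the robot, and variables do not carry over. Pictures are saved under pics/ and viewed, at most 17 in all, crops included, and the job is handed in when it is done.

Besides the shell and the picture viewer there is one more tool, called after "Emit:" as name([rows], argument=value, ...), one row to a line, values as JSON. play_rows: Moves the arm, as the interface text tells. Its arguments: {"type":"object","properties":{"motion":{"type":"array","items":{"type":"array","items":{"type":"number"}}},"newtons":{"type":"number"}},"required":["motion"]}

```bash
mkdir -p pics; python3 - <<'E'
from workcell import r
import cv2,numpy as np
s=r.observe();print(s['clock'],s['tcp_pos'],s['ee_rot'],s['gripper_width'])
for n in("side","top"):
    im=r.read_camera(n)[:,:,::-1];cv2.imwrite(f"pics/{n}0.png",cv2.resize(im,(800,600),interpolation=cv2.INTER_CUBIC))
    c=r.get_calibration(n);print(n,c['mtx'].tolist(),np.round(c['R'],4).tolist(),c['t'].tolist(), (-c['R'].T@c['t']))
E
```

```text
0.0 [275.38019329 588.24610076 221.66700734] [-6.82163740e-01 -3.06637573e+00  2.50194493e-03] 86.87412604150352
side [[350.47716417670284, 0.0, 261.9266506234136], [0.0, 350.47716417670284, 194.09150302025085], [0.0, 0.0, 1.0]] [[-0.9998, -0.0086, 0.0159], [-0.018, 0.3867, -0.922], [0.0018, -0.9222, -0.3868]] [553.2681765511003, 182.5432327673775, 945.9820384835033] [554.73268526 806.52666706 525.44848213]
top [[419.2536595217315, 0.0, 256.9750787742059], [0.0, 419.2536595217315, 196.33141781021675], [0.0, 0.0, 1.0]] [[-0.0175, -0.9994, -0.0307], [-0.9896, 0.0217, -0.1419], [0.1425, 0.0279, -0.9894]] [-133.5657508844215, 575.0177914162792, 1183.0862021259127] [ 398.11318372 -178.91357349 1248.06813039]
```

View pics/side0.png

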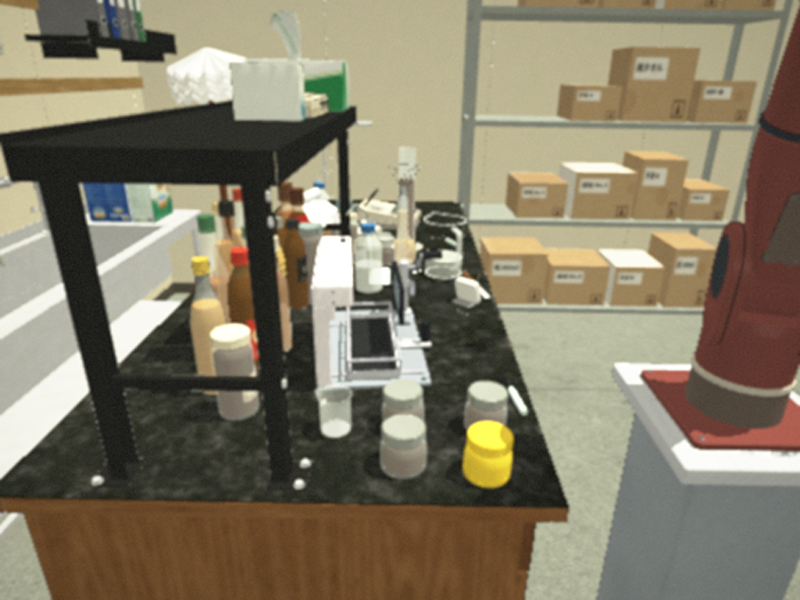

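View pics/top0.png

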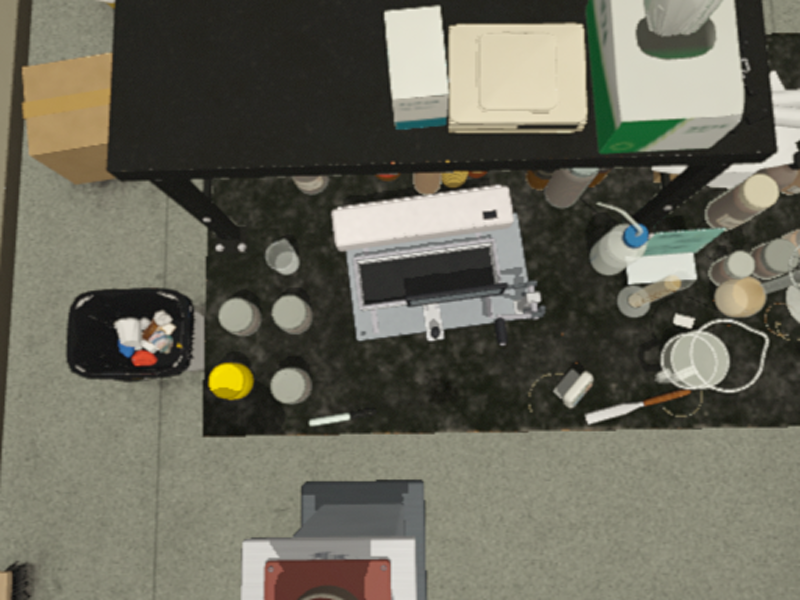

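The side view (800x600) shows three grey-lid jars at (403,445), (403,405) and (487,405), a yellow look-alike at (488,455), the beaker at (335,410), and the hood behind. In the top view the jars are at (240,317), (292,314) and (291,385), yellow at (231,381), and the beaker at (282,257). The grip is near (434,320), the lever knob near (501,330) and the timer at (573,387).

```bash
python3 - <<'E'
from workcell import r
import cv2
im=r.read_camera("top")[:,:,::-1]
cv2.imwrite("pics/topc.png",cv2.resize(im[110:290,200:400],(800,720),interpolation=cv2.INTER_CUBIC)[:600])
im2=r.read_camera("side")[:,:,::-1]
cv2.imwrite("pics/sidec.png",cv2.resize(im2[140:320,190:350],None,fx=3.3,fy=3.3,interpolation=cv2.INTER_CUBIC))
E
```

```text
(no output)
```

View pics/topc.png

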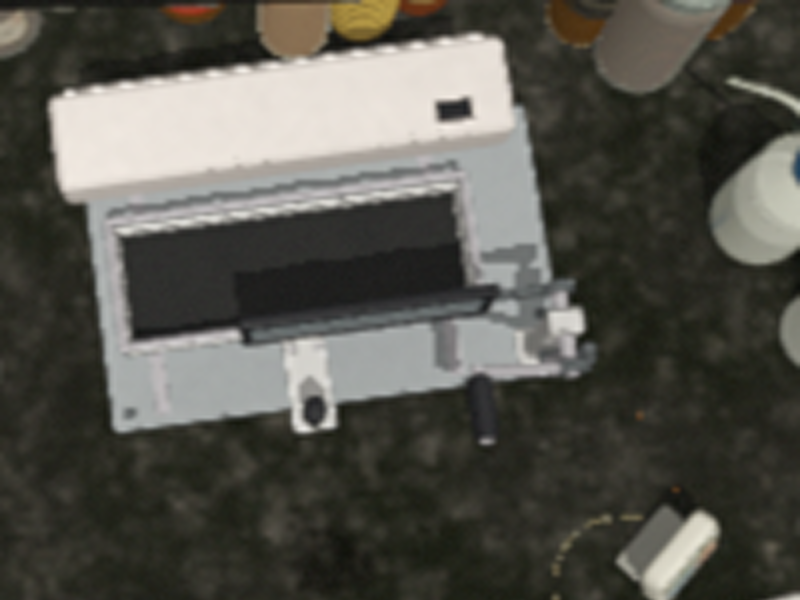

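View pics/sidec.png

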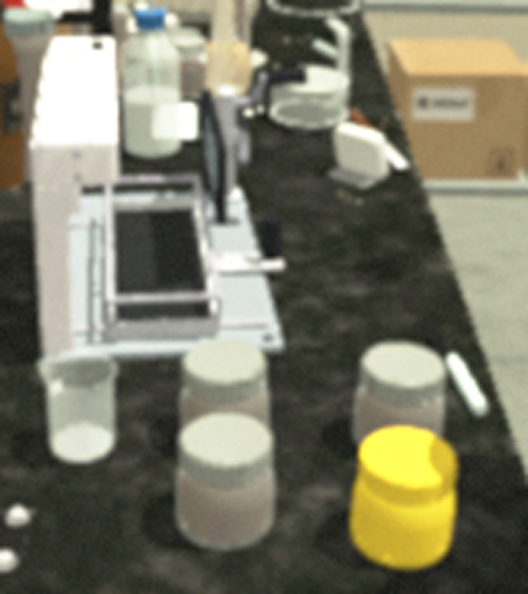

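The top crop shows the base plate's front-left corner at (116,432), the lamp box corners at (50,98) and (500,38), the grip near (313,400), the lever sleeve from (480,380) to (486,440), and the magnifier down. The side crop shows lid centres at (225,438), (223,362) and (402,365), with yellow at (407,452).

```bash
cat > h.py <<'E'
from workcell import r
import numpy as np, cv2
from scipy.optimize import least_squares
from scipy.spatial.transform import Rotation as Ro
C={n:r.get_calibration(n) for n in("side","top")}
def proj(n,X):
    c=C[n];p=(c['R']@np.atleast_2d(X).T).T+c['t'];p=p@c['mtx'].T;return p[:,:2]/p[:,2:]
def ray(n,uv,z):
    c=C[n];d=c['R'].T@np.linalg.solve(c['mtx'],[*uv,1]);o=-c['R'].T@c['t'];return o+d*(z-o[2])/d[2]
def W(h,P):
    x,y,a=h;P=np.atleast_2d(P).astype(float);c,s=np.cos(a),np.sin(a)
    return np.c_[x+c*P[:,0]-s*P[:,1],y+s*P[:,0]+c*P[:,1],P[:,2]]
def tc(u,v):return np.array([200+u/4,110+v/4])
def sc(u,v):return np.array([190+u/3.3,140+v/3.3])
E
python3 - <<'E'
from h import *
pts=[("top",(-95,148,8),tc(116,432)),("top",(107,148,202),tc(50,98)),("top",(107,-148,202),tc(502,38)),("top",(43,-148,160),tc(514,132)),("top",(43,148,160),tc(68,200)),
("side",(43,148,202),sc(112,148)),("side",(107,148,202),sc(33,147)),("side",(-95,148,8),sc(283,347))]
f=lambda h:np.concatenate([(proj(n,W(h,P))-uv).ravel() for n,P,uv in pts])
s=least_squares(f,[600,-100,0.1],loss='soft_l1');h=s.x;print("hood",h,np.round(f(h).reshape(-1,2),1).tolist())
for d in(0,10,20,30,40,50):
    print(d,"grip top",[(np.round((proj("top",W(h,(-60-d,0,z)))[0]-[200,110])*4)).tolist() for z in(16,62)],"tray inner corners",[(np.round((proj("top",W(h,(50-d+sx*44,sy*128,16)))[0]-[200,110])*4)).tolist() for sx in(-1,1) for sy in(-1,1)])
a=np.radians(54);print("knob ends",[(np.round((proj("top",W(h,(-75-53+e,-172+85*np.sin(a),169.96)))[0]-[200,110])*4)).tolist() for e in(-21,21)])
print("knob",W(h,(-128,-172+85*np.sin(a),170)))
k=1/1.5625
for nm,t,q in(("near",(239,315),(225,438)),("far",(291,313),(223,362)),("right",(291,385),(402,365)),("yel",(231,380),(407,452))):
    print(nm,ray("top",np.array(t)*k,67)[:2],ray("side",sc(*q),67)[:2])
print("beaker",ray("top",np.array((284,250))*k,68)[:2],ray("side",sc(80,448),0)[:2])
print("timer",ray("top",np.array((573,387))*k,30)[:2])
E
```

```text
hood [ 6.26420416e+02 -1.95307365e+02  1.12488058e-01] [[-0.2, -0.6], [-0.4, -1.3], [0.3, -1.7], [-1.1, 3.0], [-0.0, 0.9], [1.1, -3.2], [0.1, -2.3], [-0.3, -0.8]]
0 grip top [[306.0, 355.0], [307.0, 347.0]] tray inner corners [[464.0, 246.0], [124.0, 291.0], [447.0, 132.0], [110.0, 178.0]]
10 grip top [[308.0, 369.0], [309.0, 360.0]] tray inner corners [[466.0, 259.0], [126.0, 304.0], [449.0, 145.0], [112.0, 190.0]]
20 grip top [[310.0, 382.0], [311.0, 374.0]] tray inner corners [[468.0, 272.0], [128.0, 318.0], [451.0, 158.0], [113.0, 203.0]]
30 grip top [[312.0, 395.0], [313.0, 388.0]] tray inner corners [[470.0, 285.0], [129.0, 331.0], [453.0, 171.0], [115.0, 216.0]]
40 grip top [[314.0, 409.0], [315.0, 402.0]] tray inner corners [[472.0, 298.0], [131.0, 344.0], [455.0, 183.0], [117.0, 229.0]]
50 grip top [[315.0, 422.0], [317.0, 416.0]] tray inner corners [[474.0, 311.0], [132.0, 357.0], [457.0, 196.0], [118.0, 242.0]]
knob ends [[488.0, 438.0], [478.0, 373.0]]
knob [[ 510.81745798 -312.2565976   170.        ]]
near [559.52034154 152.61202529] [561.27602683 161.67777222]
far [561.15160165  56.79446045] [564.51988201  66.61647543]
right [430.29629239  55.92923304] [431.43923292  66.24446653]
yel [441.26226267 165.05289376] [441.30101443 173.48128254]
beaker [679.17955522  70.42414876] [671.05588682  83.47850535]
timer [ 418.20592686 -456.26624564]
```

```bash
cat >> h.py <<'E'
H=(626.4,-195.3,.1125)
def hw(x,y,z): return W(H,(x,y,z))[0]
def plan(*targets):
    """targets: (world xyz, yaw of tool y in deg): total units from present pose"""
    s=r.observe();R=Ro.from_rotvec(s['ee_rot']).as_matrix();p=np.array(s['tcp_pos'])
    yaw=np.degrees(np.arctan2(R[1,1],R[0,1]))
    print("t %.1f"%s['clock'],"tcp",np.round(p,1),"yaw %.1f"%yaw,"w %.1f gf %.1f"%(s['gripper_width'],s['grasp_force']),"F",np.round(s['force'],1))
    for X,a in targets:
        d=R.T@(np.array(X)-p)/200; turn=-((a-yaw+180)%360-180)/60
        print("  to",np.round(X),a,"units",np.round(d,3),"turn %.3f"%turn)
E
python3 - <<'E'
from h import *
print(np.round(r.observe()['q'],2))
plan(((450,470,240),65),((620,200,240),65),(hw(-133,-45,235),-83.6))
for p in((284,475),(235,242)): pass
print("leg foot",ray("side",np.array((280,475))/1.5625,0),ray("top",np.array((232,245))/1.5625,0))
E
```

```text
[-1.23  0.33  0.04  1.47 -0.01  1.34 -0.06]
t 0.2 tcp [275.4 588.5 222. ] yaw 64.9 w 87.2 gf 0.0 F [ 2.  -0.7 -0.7]
  to [450 470 240] 65 units [-1.042 -0.167 -0.09 ] turn -0.001
  to [620 200 240] 65 units [-2.384 -1.029 -0.089] turn -0.001
  to [ 499. -255.  235.] -83.6 units [-2.801 -3.345 -0.061] turn 2.475
leg foot [734.23266556 188.96111713   0.        ] [707.98183459 187.81084449   0.        ]
```

Emit:
play_rows([
  [-1,-1,-0.17,-0.09,0.7],
  [-1,-1,-0.17,-0.09,0.7],
  [-1,-1,-0.17,-0.09,0.7],
  [-1,-1,-0.17,-0.09,0.7],
  [-1,-1,-0.17,-0.09,0.7],
])

```text
clock: 0.7
tcp_pos: [449.7, 466.7, 241.4]
ee_rot: [1.755, 2.6, 0.001]
force: [0.9, -0.4, -0.2]
gripper_width: 54.8
grasp_force: 0.0
```

```bash
python3 - <<'E'
from h import *
plan(((580,290,240),-10),(hw(-133,-45,235),-83.6))
E
```

```text
t 0.7 tcp [449.7 466.7 241.4] yaw 22.0 w 54.8 gf 0.0 F [ 0.9 -0.4 -0.2]
  to [580 290 240] -10 units [-1.063  0.274  0.011] turn 0.533
  to [ 499. -255.  235.] -83.6 units [-3.439 -1.119  0.04 ] turn 1.759
```

```bash
cat >> h.py <<'E'
def chain(*targets):
    """each target from the one before (levelled tool, pointing down)"""
    s=r.observe();R=Ro.from_rotvec(s['ee_rot']).as_matrix();p=np.array(s['tcp_pos'])
    yaw=np.degrees(np.arctan2(R[1,1],R[0,1]))
    print("t %.1f"%s['clock'],"tcp",np.round(p,1),"yaw %.1f"%yaw,"w %.1f gf %.1f"%(s['gripper_width'],s['grasp_force']),"F",np.round(s['force'],1))
    for X,a in targets:
        X=np.array(X,float);b=np.radians(yaw);ey=np.array([np.cos(b),np.sin(b),0]);ez=np.array([0,0,-1.]);ex=np.cross(ey,ez)
        d=X-p;print("  to",np.round(X),a,"units",np.round([d@ex/200,d@ey/200,d@ez/200],3),"turn %.3f"%(-((a-yaw+180)%360-180)/60),"len %.0f"%np.linalg.norm(d))
        p,yaw=X,a
E
python3 - <<'E'
from h import *
chain(((570,280,240),-10),((600,70,240),-45),((555,-110,240),-83.6),(hw(-133,-45,235),-83.6),(hw(-133,-50,158),-83.6),(hw(-133,-120,158),-83.6),(hw(-133,-178,158),-83.6))
E
```

```text
t 0.7 tcp [449.7 466.7 241.4] yaw 22.0 w 54.8 gf 0.0 F [ 0.9 -0.4 -0.2]
  to [570. 280. 240.] -10 units [-1.091  0.209  0.007] turn 0.533 len 222
  to [600.  70. 240.] -45 units [-1.008  0.33   0.   ] turn 0.583 len 212
  to [ 555. -110.  240.] -83.6 units [-0.795  0.477  0.   ] turn 0.643 len 186
  to [ 499. -255.  235.] -83.6 units [-0.358  0.689  0.025] turn -0.000 len 155
  to [ 500. -260.  158.] -83.6 units [0.    0.025 0.385] turn -0.000 len 77
  to [ 508. -329.  158.] -83.6 units [0.   0.35 0.  ] turn -0.000 len 70
  to [ 514. -387.  158.] -83.6 units [0.   0.29 0.  ] turn -0.000 len 58
```

Emit:
play_rows([
  [-1,-1,0.2,0,0.53],
  [-1,-1,0.2,0,0.53],
  [-1,-1,0.2,0,0.53],
  [-1,-1,0.2,0,0.53],
  [-1,-1,0.2,0,0.53],
])

```text
clock: 1.2
tcp_pos: [561.3, 296.1, 241.0]
ee_rot: [2.398, 2.024, -0.0]
force: [-0.0, -0.8, 0.6]
gripper_width: 14.9
grasp_force: 0.0
```

Emit:
play_rows([
  [-1,-1,0.33,0,0.58],
  [-1,-1,0.33,0,0.58],
  [-1,-1,0.33,0,0.58],
  [-1,-1,0.33,0,0.58],
  [-1,-1,0.33,0,0.58],
])

```text
clock: 1.7
tcp_pos: [592.0, 89.0, 241.1]
ee_rot: [2.894, 1.215, 0.0]
force: [0.0, 0.2, 0.8]
gripper_width: 0.5
grasp_force: 0.0
```

Emit:
play_rows([
  [-1,-0.8,0.4,0,0.64],
  [-1,-0.8,0.4,0,0.64],
  [-1,-0.8,0.4,0,0.64],
  [-1,-0.8,0.4,0,0.64],
  [-1,-0.8,0.4,0,0.64],
])

```text
clock: 2.2
tcp_pos: [537.2, -79.3, 241.1]
ee_rot: [3.135, 0.199, 0.001]
force: [0.3, 0.2, 0.7]
gripper_width: 0.1
grasp_force: 0.0
```

```bash
python3 - <<'E'
from h import *
chain((hw(-133,-48,235),-83.6),(hw(-133,-48,158),-83.6),(hw(-133,-120,158),-83.6),(hw(-133,-178,158),-83.6))
E
```

```text
t 2.2 tcp [537.2 -79.3 241.1] yaw -82.8 w 0.1 gf 0.0 F [0.3 0.2 0.7]
  to [ 500. -258.  235.] -83.6 units [-0.299  0.862  0.03 ] turn 0.014 len 183
  to [ 500. -258.  158.] -83.6 units [0.    0.    0.385] turn -0.000 len 77
  to [ 508. -329.  158.] -83.6 units [0.   0.36 0.  ] turn -0.000 len 72
  to [ 514. -387.  158.] -83.6 units [0.   0.29 0.  ] turn -0.000 len 58
```

Emit:
play_rows([
  [-1,-0.3,0.86,0.03,0.014],
  [-1,-0.3,0.86,0.03,0.014],
  [-1,-0.3,0.86,0.03,0.014],
  [-1,-0.3,0.86,0.03,0.014],
  [-1,-0.3,0.86,0.03,0.014],
])

```text
clock: 2.7
tcp_pos: [500.7, -258.1, 234.7]
ee_rot: [3.134, 0.184, -0.001]
force: [0.6, 0.6, -0.3]
gripper_width: 0.2
grasp_force: 0.0
```

Emit:
play_rows([
  [-1,0,0,0.2,0],
  [-1,0,0,0.385,0],
  [-1,0,0,0.385,0],
  [-1,0,0.05,0.385,0],
  [-1,0,0.1,0.385,0],
])

```text
clock: 3.2
tcp_pos: [506.8, -273.6, 159.7]
ee_rot: [3.135, 0.196, 0.004]
force: [0.9, -0.4, 0.6]
gripper_width: 0.5
grasp_force: 0.0
```

Emit:
play_rows([
  [-1,0,0.06,0,0],
  [-1,0,0.12,0,0],
  [-1,0,0.18,0,0],
  [-1,0,0.24,0,0],
  [-1,0,0.3,0,0],
])

```text
clock: 3.7
tcp_pos: [513.1, -332.1, 157.9]
ee_rot: [-3.133, -0.195, 0.0]
force: [-1.4, 4.9, 2.0]
gripper_width: 0.2
grasp_force: 2.7
```

Emit:
play_rows([
  [-1,0,0.06,0,0],
  [-1,0,0.12,0,0],
  [-1,0,0.18,0,0],
  [-1,0,0.24,0,0],
  [-1,0,0.24,0,0],
])

```text
clock: 4.2
tcp_pos: [518.0, -382.7, 157.8]
ee_rot: [3.134, 0.19, -0.001]
force: [-0.8, -0.2, 0.3]
gripper_width: 0.4
grasp_force: 0.0
```

```bash
python3 - <<'E'
from h import *
im=r.read_camera("top")[:,:,::-1];im2=r.read_camera("side")[:,:,::-1]
a=cv2.resize(im[100:290,120:400],None,fx=2.6,fy=2.6);b=cv2.resize(im2[60:230,190:350],None,fx=2.6,fy=2.6)
cv2.imwrite("pics/m1.png",cv2.resize(a,(800,543))); cv2.imwrite("pics/m1s.png",b)
chain()
E
```

```text
t 4.3 tcp [ 518.4 -380.6  157.5] yaw -83.0 w 0.5 gf 0.0 F [ 0.2  1.  -0.1]
```

View pics/m1s.png

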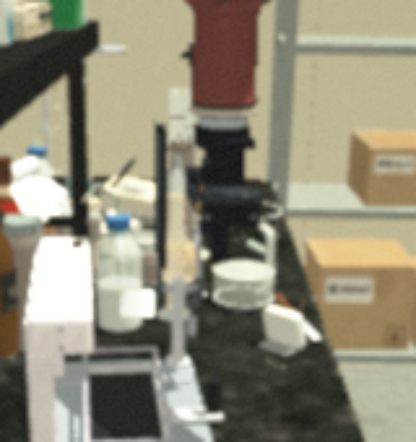

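The side crop shows the lens standing upright at about (165,190), so the magnifier is up. Next I grip the tray post.

```bash
python3 - <<'E'
from h import *
chain((hw(-150,-20,170),-50),(hw(-150,0,170),-10),(hw(-97,0,150),6.4),(hw(-97,0,30),6.4))
E
```

```text
t 4.3 tcp [ 518.4 -380.6  157.5] yaw -83.0 w 0.5 gf 0.0 F [ 0.2  1.  -0.1]
  to [ 480. -232.  170.] -50 units [-0.102 -0.761 -0.062] turn -0.550 len 154
  to [ 477. -212.  170.] -10 units [ 0.055 -0.083  0.   ] turn -0.667 len 20
  to [ 530. -206.  150.] 6.4 units [0.075 0.254 0.1  ] turn -0.273 len 57
  to [ 530. -206.   30.] 6.4 units [0.  0.  0.6] turn -0.000 len 120
```

View pics/m1.png

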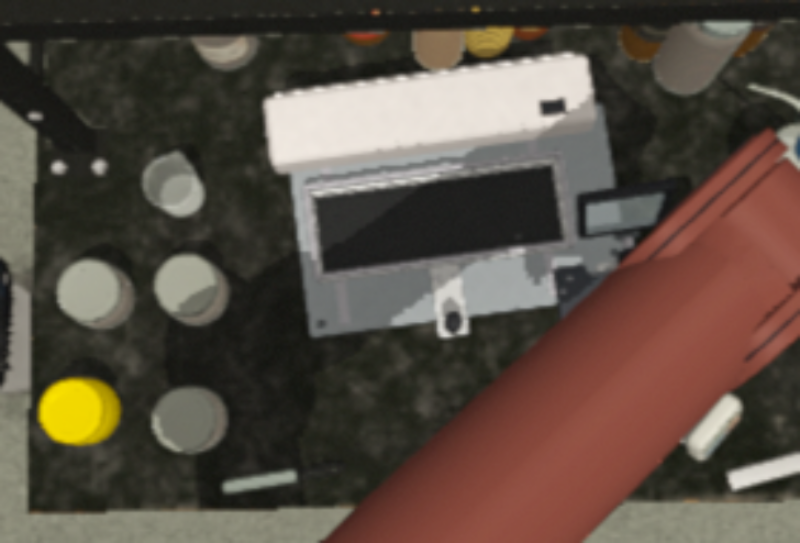

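The top crop shows the arm at the right, the lens upright at (625,210) and the grip top at (453,318). The lid centres are (91,288), (187,285) and (187,418), so nothing has moved.

Emit:
play_rows([
  [-1,-0.1,-0.76,-0.06,0],
  [-1,-0.1,-0.76,-0.06,-0.55],
  [-1,-0.1,-0.76,-0.06,-0.55],
  [-1,-0.1,-0.76,-0.06,-0.55],
  [-1,-0.1,-0.76,-0.06,-0.55],
])

```text
clock: 4.8
tcp_pos: [480.6, -228.3, 170.0]
ee_rot: [-2.944, -1.093, -0.003]
force: [-1.1, -0.1, 0.5]
gripper_width: 0.3
grasp_force: 0.0
```

Emit:
play_rows([
  [0.15,0.05,-0.08,0,-0.66],
  [0.15,0.05,-0.08,0,-0.66],
  [0.15,0.05,-0.08,0,-0.66],
  [0.15,0.05,-0.08,0,-0.66],
  [0.15,0.05,-0.08,0,-0.66],
])

```text
clock: 5.3
tcp_pos: [477.5, -212.3, 169.7]
ee_rot: [-2.405, -2.021, -0.001]
force: [0.0, 0.1, 0.5]
gripper_width: 32.6
grasp_force: 0.0
```

```bash
python3 - <<'E'
from h import *
chain((hw(-101,0,120),6.4),(hw(-101,0,30),6.4),(hw(-101-35,0,30),6.4),(hw(-190,0,30),6.4))
for nm,t in(("near",(91,288)),("far",(187,285)),("right",(187,418))): print(nm,ray("top",np.array([120,100])+np.array(t)/2.857,67)[:2])
E
```

```text
t 5.3 tcp [ 477.5 -212.3  169.7] yaw -9.9 w 32.6 gf 0.0 F [0.  0.1 0.5]
  to [ 526. -207.  120.] 6.4 units [0.07  0.234 0.248] turn -0.272 len 70
  to [ 526. -207.   30.] 6.4 units [0.   0.   0.45] turn -0.000 len 90
  to [ 491. -211.   30.] 6.4 units [-0.    -0.175  0.   ] turn -0.000 len 35
  to [ 438. -217.   30.] 6.4 units [-0.   -0.27  0.  ] turn -0.000 len 54
near [561.88738266 155.85456073]
far [562.83071569  59.06688163]
right [430.59593783  58.15693132]
```

Emit:
play_rows([
  [0.15,0.07,0.234,0.25,-0.27],
  [0.15,0.07,0.234,0.25,-0.27],
  [0.15,0.07,0.234,0.25,-0.27],
  [0.15,0.07,0.234,0.25,-0.27],
  [0.15,0.07,0.234,0.25,-0.27],
])

```text
clock: 5.8
tcp_pos: [525.6, -208.1, 120.7]
ee_rot: [2.108, 2.328, 0.001]
force: [0.5, 0.2, 0.7]
gripper_width: 49.9
grasp_force: 0.0
```

Emit:
play_rows([
  [0.15,0,0,0.2,0],
  [0.15,0,0,0.35,0],
  [0.15,0,0,0.45,0],
  [0.15,0,0,0.45,0],
  [-1,0,0,0.45,0],
], newtons=30)

```text
clock: 6.3
tcp_pos: [526.2, -208.0, 30.9]
ee_rot: [2.106, 2.33, 0.001]
force: [-0.2, -0.6, 1.4]
gripper_width: 46.6
grasp_force: 0.0
```

Emit:
play_rows([
  [-1,0,0,0,0],
  [-1,0,0,0,0],
  [-1,0,0,0,0],
  [-1,0,0,0,0],
])

```text
clock: 6.7
tcp_pos: [526.2, -207.6, 30.1]
ee_rot: [2.105, 2.332, 0.001]
force: [-1.5, -0.0, 6.1]
gripper_width: 19.3
grasp_force: 30.0
```

```bash
python3 - <<'E'
from h import *
chain((hw(-188,0,30),6.4))
s=r.observe();print(np.linalg.inv(np.array([[np.cos(H[2]),-np.sin(H[2])],[np.sin(H[2]),np.cos(H[2])]]))@(np.array(s['tcp_pos'])[:2]-H[:2]))
E
```

```text
t 6.7 tcp [ 526.2 -207.6   30.1] yaw 5.9 w 19.3 gf 30.0 F [-1.5 -0.   6.1]
  to [ 440. -216.   30.] 6.4 units [ 0.    -0.435  0.001] turn -0.009 len 87
[-100.99251449   -0.95744132]
```

Emit:
play_rows([
  [-1,0,-0.08,0,0],
  [-1,0,-0.17,0,0],
  [-1,0,-0.26,0,0],
  [-1,0,-0.35,0,0],
  [-1,0,-0.41,0,0],
])

```text
clock: 7.2
tcp_pos: [444.3, -216.9, 30.1]
ee_rot: [2.104, 2.33, 0.001]
force: [3.7, -4.1, -1.1]
gripper_width: 19.2
grasp_force: 30.0
```

Emit:
play_rows([
  [-1,0,-0.01,0,0],
  [-1,0,-0.02,0,0],
  [-1,0,-0.02,0,0],
])

```text
clock: 7.5
tcp_pos: [441.1, -217.3, 30.1]
ee_rot: [2.104, 2.331, -0.0]
force: [0.5, -5.1, 4.1]
gripper_width: 19.7
grasp_force: 30.0
```

Emit:
play_rows([
  [0.15,0,0,0,0],
  [0.15,0,0,0,0],
  [0.15,0,0,0,0],
  [0.15,0,0,-0.2,0],
  [0.15,0,0,-0.4,0],
])

```text
clock: 8.0
tcp_pos: [439.2, -215.8, 109.5]
ee_rot: [-2.103, -2.33, 0.004]
force: [1.7, -0.5, -0.6]
gripper_width: 47.8
grasp_force: 0.0
```

```bash
python3 - <<'E'
from h import *
chain(((562,59,130),6.4),((562,59,42),6.4))
E
```

```text
t 8.0 tcp [ 439.2 -215.8  109.5] yaw 5.9 w 47.8 gf 0.0 F [ 1.7 -0.5 -0.6]
  to [562.  59. 130.] 6.4 units [ 1.304  0.751 -0.102] turn -0.009 len 302
  to [562.  59.  42.] 6.4 units [0.   0.   0.44] turn -0.000 len 88
```

Emit:
play_rows([
  [1,0.87,0.5,-0.2,0],
  [1,0.87,0.5,-0.2,0],
  [1,0.87,0.5,-0.2,0],
  [1,0.87,0.5,-0.2,0],
  [1,0.87,0.5,-0.2,0],
])

```text
clock: 8.5
tcp_pos: [524.4, -25.6, 150.3]
ee_rot: [-2.094, -2.342, -0.004]
force: [0.1, -0.4, -1.5]
gripper_width: 81.5
grasp_force: 0.0
```

Emit:
play_rows([
  [1,0.43,0.25,0.1,0],
  [1,0.43,0.25,0.1,0],
  [1,0.43,0.25,0.1,0],
  [1,0.43,0.25,0.1,0],
])

```text
clock: 8.9
tcp_pos: [562.6, 58.9, 128.5]
ee_rot: [-2.101, -2.335, 0.003]
force: [-0.7, -0.7, 0.4]
gripper_width: 87.4
grasp_force: 0.0
```

```bash
python3 - <<'E'
from h import *
for n,sl in(("top",(slice(140,290),slice(120,260))),("side",(slice(190,330),slice(190,350)))):
    cv2.imwrite(f"pics/j1{n}.png",cv2.resize(r.read_camera(n)[:,:,::-1][sl],None,fx=4,fy=4,interpolation=cv2.INTER_CUBIC))
chain(((562,59,130),6.4),((562,59,42),6.4))
E
```

```text
t 9.0 tcp [562.6  56.4 129.3] yaw 5.8 w 87.3 gf 0.0 F [ 0.6 -1.   0.2]
  to [562.  59. 130.] 6.4 units [ 0.013 -0.002 -0.003] turn -0.010 len 3
  to [562.  59.  42.] 6.4 units [0.   0.   0.44] turn -0.000 len 88
```

View pics/j1side.png

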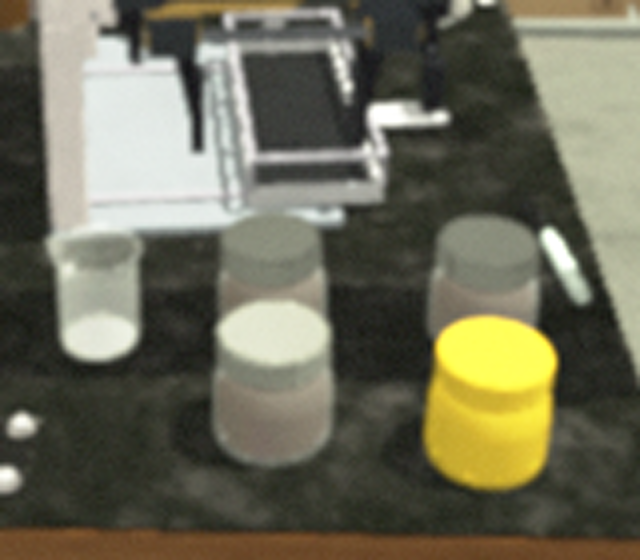

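The side crop shows all three jars and the yellow one where they were, with the tray out. The gripper is above the far jar.

Emit:
play_rows([
  [1,0.013,0,0.2,-0.01],
  [1,0.013,0,0.35,-0.01],
  [1,0.013,0,0.44,-0.01],
  [1,0.013,0,0.44,-0.01],
  [-1,0.013,0,0.44,-0.01],
], newtons=40)

```text
clock: 9.5
tcp_pos: [563.0, 59.0, 42.4]
ee_rot: [2.094, 2.341, 0.0]
force: [1.0, -0.2, 0.8]
gripper_width: 83.9
grasp_force: 0.0
```

Emit:
play_rows([
  [-1,0,0,0,0],
  [-1,0,0,0,0],
  [-1,0,0,0,0],
  [-1,0,0,-0.05,0],
  [-1,0,0,-0.05,0],
])

```text
clock: 10.0
tcp_pos: [563.5, 60.3, 53.0]
ee_rot: [2.092, 2.343, 0.002]
force: [0.2, 0.2, -2.3]
gripper_width: 61.3
grasp_force: 40.0
```

```bash
python3 - <<'E'
from h import *
chain(((562,59,125),6.4),(hw(-77,50,125),6.4),(hw(-77,-83,125),6.4),(hw(-77,-83,59),6.4))
E
```

```text
t 10.0 tcp [563.5  60.3  53. ] yaw 6.5 w 61.3 gf 40.0 F [ 0.2  0.2 -2.3]
  to [562.  59. 125.] 6.4 units [-0.006 -0.008 -0.36 ] turn 0.001 len 72
  to [ 544. -154.  125.] 6.4 units [-1.05  -0.207  0.   ] turn -0.000 len 214
  to [ 559. -286.  125.] 6.4 units [-0.665  0.001  0.   ] turn -0.000 len 133
  to [ 559. -286.   59.] 6.4 units [0.   0.   0.33] turn -0.000 len 66
```

Emit:
play_rows([
  [-1,0,0,-0.18,0],
  [-1,-0.1,-0.02,-0.36,0],
  [-1,-0.3,-0.06,-0.36,0],
  [-1,-0.5,-0.1,-0.36,0],
  [-1,-0.7,-0.14,-0.36,0],
])

```text
clock: 10.5
tcp_pos: [550.5, -83.3, 124.1]
ee_rot: [2.091, 2.344, 0.001]
force: [0.3, 0.5, -1.2]
gripper_width: 61.5
grasp_force: 40.0
```

Emit:
play_rows([
  [-1,-0.2,-0.03,0,0],
  [-1,-0.4,-0.07,0,0],
  [-1,-0.6,-0.07,0,0],
  [-1,-0.8,-0.07,0,0],
  [-1,-0.95,-0.07,0,0],
])

```text
clock: 11.0
tcp_pos: [557.8, -275.1, 123.8]
ee_rot: [2.094, 2.341, -0.001]
force: [-0.4, -1.2, -1.3]
gripper_width: 61.5
grasp_force: 40.0
```

```bash
python3 - <<'E'
from h import *
chain((hw(-77,-83,125),6.4),(hw(-77,-83,62),6.4))
im=r.read_camera("side")[:,:,::-1]
cv2.imwrite("pics/p1.png",cv2.resize(im[130:290,190:350],None,fx=3.7,fy=3.7,interpolation=cv2.INTER_CUBIC))
E
```

```text
t 11.0 tcp [ 557.8 -275.1  123.8] yaw 6.4 w 61.5 gf 40.0 F [-0.4 -1.2 -1.3]
  to [ 559. -286.  125.] 6.4 units [-0.057  0.001 -0.006] turn -0.000 len 11
  to [ 559. -286.   62.] 6.4 units [0.    0.    0.315] turn -0.000 len 63
```

View pics/p1.png

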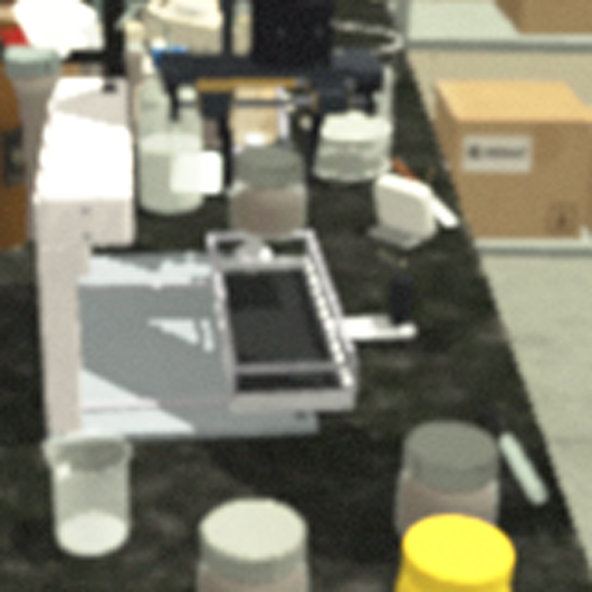

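The side crop shows the jar held upright at (268,190), above the right end of the extended tray (rail from 208 to 310). The other jars are undisturbed.

Emit:
play_rows([
  [-1,-0.05,0,0.12,0],
  [-1,-0.05,0,0.22,0],
  [-1,-0.05,0,0.28,0],
  [-1,-0.05,0,0.31,0],
  [-1,-0.05,0,0.325,0],
])

```text
clock: 11.55
tcp_pos: [559.5, -281.8, 58.5]
ee_rot: [-2.091, -2.344, 0.0]
force: [-3.4, 1.6, 11.6]
gripper_width: 61.3
grasp_force: 40.0
```

Emit:
play_rows([
  [0.7,0,0,0,0],
  [0.7,0,0,0,0],
  [0.7,0,0,0,0],
  [0.7,0,0,-0.1,0],
  [0.7,0,0,-0.35,0],
])

```text
clock: 12.05
tcp_pos: [557.2, -280.9, 125.9]
ee_rot: [-2.088, -2.339, 0.005]
force: [0.5, 0.3, 0.3]
gripper_width: 73.9
grasp_force: 0.0
```

```bash
python3 - <<'E'
from h import *
chain(((515,-140,135),6.4),((430.5,58,130),6.4),((430.5,58,42),6.4))
E
```

```text
t 12.1 tcp [ 557.2 -280.9  125.9] yaw 6.5 w 73.9 gf 0.0 F [0.5 0.3 0.3]
  to [ 515. -140.  135.] 6.4 units [ 0.724 -0.13  -0.045] turn 0.002 len 147
  to [430.  58. 130.] 6.4 units [ 1.031 -0.31   0.025] turn -0.000 len 215
  to [430.  58.  42.] 6.4 units [0.   0.   0.44] turn -0.000 len 88
```

Emit:
play_rows([
  [0.7,0.85,-0.18,-0.04,0],
  [0.7,0.85,-0.18,-0.04,0],
  [0.7,0.85,-0.18,-0.04,0],
  [1,0.85,-0.18,-0.04,0],
  [1,0.85,-0.18,-0.04,0],
])

```text
clock: 12.55
tcp_pos: [504.3, -113.4, 137.2]
ee_rot: [-2.086, -2.348, -0.004]
force: [-0.2, -0.1, 0.4]
gripper_width: 82.6
grasp_force: 0.0
```

Emit:
play_rows([
  [1,0.9,-0.26,0,0],
  [1,0.9,-0.26,0,0],
  [1,0.9,-0.26,0,0],
  [1,0.9,-0.26,0,0],
  [1,0.9,-0.26,0,0],
])

```text
clock: 13.05
tcp_pos: [431.5, 59.3, 137.0]
ee_rot: [-2.086, -2.348, -0.002]
force: [1.1, -0.4, -0.2]
gripper_width: 87.0
grasp_force: 0.0
```

```bash
python3 - <<'E'
from h import *
chain(((430.5,58,130),6.4),((430.5,58,42),6.4))
im=r.read_camera("side")[:,:,::-1]
cv2.imwrite("pics/p2.png",cv2.resize(im[170:330,190:350],None,fx=3.7,fy=3.7,interpolation=cv2.INTER_CUBIC))
E
```

```text
t 13.1 tcp [431.5  59.3 137. ] yaw 6.8 w 87.0 gf 0.0 F [ 1.1 -0.4 -0.2]
  to [430.  58. 130.] 6.4 units [-0.006 -0.006  0.035] turn 0.006 len 7
  to [430.  58.  42.] 6.4 units [0.   0.   0.44] turn -0.000 len 88
```

View pics/p2.png

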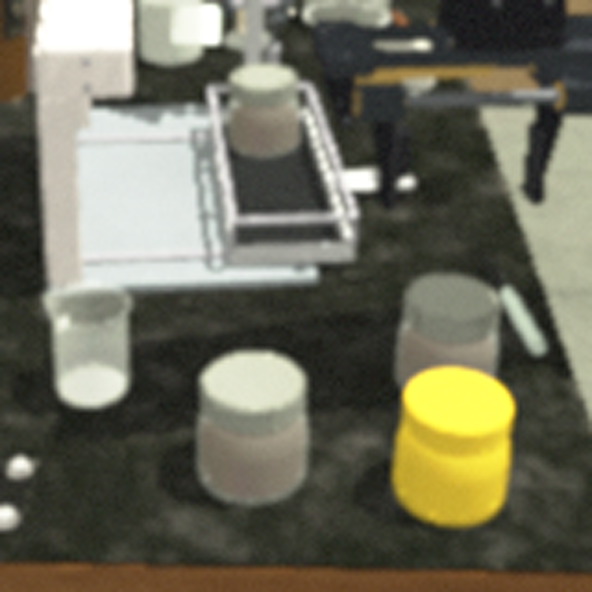

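The first jar stands upright in the tray at (265,110). The other jars are where they were, with the gripper over the front one at (450,310).

Emit:
play_rows([
  [1,-0.006,-0.006,0.2,0],
  [1,-0.006,-0.006,0.4,0],
  [1,-0.006,-0.006,0.475,0],
  [1,-0.006,-0.006,0.475,0],
  [-1,-0.006,-0.006,0.475,0],
])

```text
clock: 13.6
tcp_pos: [432.4, 53.0, 42.2]
ee_rot: [2.094, 2.341, -0.0]
force: [0.4, -0.3, -0.1]
gripper_width: 84.0
grasp_force: 0.0
```

Emit:
play_rows([
  [-1,0,0,0,0],
  [-1,0,0,0,0],
  [-1,0,0,0,0],
  [-1,0,0,-0.1,0],
  [-1,0,0,-0.3,0],
])

```text
clock: 14.1
tcp_pos: [429.1, 53.6, 100.3]
ee_rot: [-2.091, -2.342, 0.008]
force: [0.8, 0.9, -2.6]
gripper_width: 62.8
grasp_force: 3.9
```

```bash
python3 - <<'E'
from h import *
chain((hw(-170,150,125),6.4),(hw(-77,4,125),6.4),(hw(-77,4,58),6.4))
E
```

```text
t 14.1 tcp [429.1  53.6 100.3] yaw 6.5 w 62.8 gf 3.9 F [ 0.8  0.9 -2.6]
  to [441. -65. 125.] 6.4 units [-0.597 -0.01  -0.124] turn 0.001 len 122
  to [ 549. -200.  125.] 6.4 units [-0.73   0.466  0.   ] turn -0.000 len 173
  to [ 549. -200.   58.] 6.4 units [0.    0.    0.335] turn -0.000 len 67
```

Emit:
play_rows([
  [-1,0,0,0,0],
  [-1,0,0,0,0],
], newtons=40)

```text
clock: 14.3
tcp_pos: [431.9, 54.5, 102.2]
ee_rot: [2.092, 2.343, 0.003]
force: [-0.6, 0.1, -2.6]
gripper_width: 61.4
grasp_force: 39.7
```

```bash
python3 - <<'E'
from h import *
chain()
im=r.read_camera("side")[:,:,::-1]
cv2.imwrite("pics/p3.png",cv2.resize(im[170:330,190:350],None,fx=3.7,fy=3.7,interpolation=cv2.INTER_CUBIC))
E
```

```text
t 14.3 tcp [431.9  54.5 102.2] yaw 6.5 w 61.4 gf 39.7 F [-0.6  0.1 -2.6]
```

View pics/p3.png

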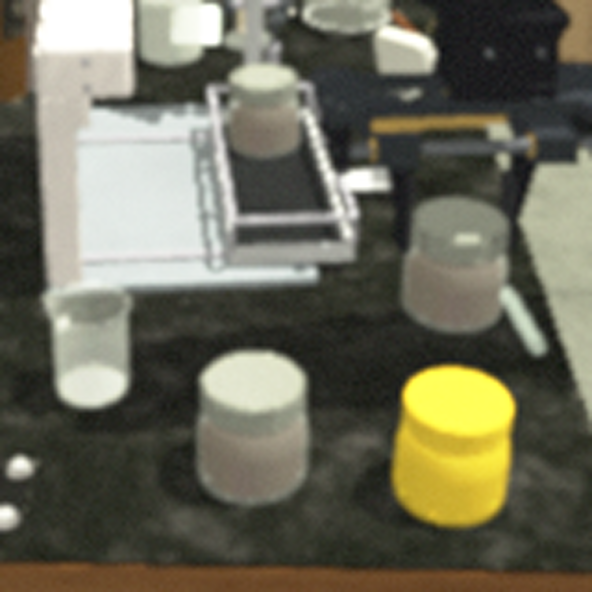

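The jar is still held upright at (455,260) after the slackening, and the grip is back at 40 N. I carry on.

Emit:
play_rows([
  [-1,-0.15,0,-0.12,0],
  [-1,-0.3,0,-0.15,0],
  [-1,-0.45,0,-0.15,0],
  [-1,-0.6,0,-0.15,0],
  [-1,-0.7,0.06,-0.15,0],
])

```text
clock: 14.85
tcp_pos: [457.3, -85.8, 130.3]
ee_rot: [-2.093, -2.34, 0.003]
force: [0.9, -0.3, -3.0]
gripper_width: 61.6
grasp_force: 39.7
```

Emit:
play_rows([
  [-1,-0.15,0.1,0,0],
  [-1,-0.3,0.2,0,0],
  [-1,-0.45,0.3,0,0],
  [-1,-0.6,0.38,0,0],
  [-1,-0.6,0.38,0,0],
])

```text
clock: 15.35
tcp_pos: [548.6, -198.4, 129.8]
ee_rot: [2.096, 2.339, -0.007]
force: [0.4, -0.5, -2.7]
gripper_width: 61.1
grasp_force: 39.7
```

```bash
python3 - <<'E'
from h import *
chain((hw(-77,4,125),6.4),(hw(-77,4,58),6.4))
im=r.read_camera("side");print((proj("side",[(431.9,54.5,127.)])-[190,170])*3.7)
E
```

```text
t 15.3 tcp [ 548.6 -198.4  129.8] yaw 6.3 w 61.1 gf 39.7 F [ 0.4 -0.5 -2.7]
  to [ 549. -200.  125.] 6.4 units [-0.008  0.003  0.024] turn -0.002 len 5
  to [ 549. -200.   58.] 6.4 units [0.    0.    0.335] turn -0.000 len 67
[[454.32951082 209.67464545]]
```

Emit:
play_rows([
  [-1,-0.01,0,0.12,0],
  [-1,-0.01,0,0.22,0],
  [-1,-0.01,0,0.28,0],
  [-1,-0.01,0,0.31,0],
])

```text
clock: 15.8
tcp_pos: [547.2, -195.2, 67.8]
ee_rot: [-2.09, -2.342, 0.002]
force: [-0.6, 0.6, -2.5]
gripper_width: 61.1
grasp_force: 39.7
```

Emit:
play_rows([
  [-1,0,0,0.015,0],
  [-1,0,0,0.025,0],
])

```text
clock: 16.0
tcp_pos: [548.7, -196.1, 64.9]
ee_rot: [2.092, 2.343, 0.001]
force: [0.8, 0.6, -2.9]
gripper_width: 61.3
grasp_force: 39.7
```

Emit:
play_rows([
  [-1,0,0,0.01,0],
  [-1,0,0,0.02,0],
])

```text
clock: 16.2
tcp_pos: [548.8, -196.3, 61.0]
ee_rot: [2.092, 2.343, 0.001]
force: [0.9, 0.6, -3.6]
gripper_width: 61.2
grasp_force: 39.7
```

Emit:
play_rows([
  [-1,-0.02,0,0.01,0],
  [-1,-0.02,0,0.013,0],
  [0.7,-0.02,0,0.013,0],
  [0.7,-0.02,0,0.013,0],
  [0.7,-0.02,0,0.013,0],
])

```text
clock: 16.7
tcp_pos: [549.0, -200.5, 58.1]
ee_rot: [2.092, 2.343, 0.0]
force: [-0.6, -0.5, -0.5]
gripper_width: 72.5
grasp_force: 0.0
```

Emit:
play_rows([
  [0.7,0,0,0,0],
  [0.7,0,0,-0.08,0],
  [0.7,0,0,-0.3,0],
  [1,0.2,0,-0.35,0],
  [1,0.45,-0.02,-0.35,0],
])

```text
clock: 17.2
tcp_pos: [536.4, -113.3, 131.4]
ee_rot: [2.095, 2.335, 0.004]
force: [1.2, 2.2, -0.9]
gripper_width: 82.4
grasp_force: 0.0
```

```bash
python3 - <<'E'
from h import *
chain(((560,30,130),6.4),((561,156,130),6.4),((561,156,42),6.4))
E
```

```text
t 17.2 tcp [ 536.4 -113.3  131.4] yaw 6.2 w 82.4 gf 0.0 F [ 1.2  2.2 -0.9]
  to [560.  30. 130.] 6.4 units [0.699 0.195 0.007] turn -0.003 len 145
  to [561. 156. 130.] 6.4 units [0.626 0.075 0.   ] turn -0.000 len 126
  to [561. 156.  42.] 6.4 units [0.   0.   0.44] turn -0.000 len 88
```

Emit:
play_rows([
  [1,0.7,0.19,0,0],
  [1,0.7,0.19,0,0],
  [1,0.7,0.19,0,0],
  [1,0.7,0.19,0,0],
])

```text
clock: 17.6
tcp_pos: [557.5, 39.9, 128.9]
ee_rot: [-2.081, -2.353, -0.004]
force: [0.4, -0.0, -0.3]
gripper_width: 86.9
grasp_force: 0.0
```

Emit:
play_rows([
  [1,0.63,0.08,0,0],
  [1,0.63,0.08,0,0],
  [1,0.63,0.08,0,0],
  [1,0.63,0.08,0,0],
])

```text
clock: 18.0
tcp_pos: [558.1, 164.0, 128.7]
ee_rot: [-2.084, -2.35, -0.002]
force: [-0.6, 0.0, -0.2]
gripper_width: 86.5
grasp_force: 0.0
```

```bash
python3 - <<'E'
from h import *
chain(((561,156,130),6.4),((561,156,42),6.4))
im=r.read_camera("side")[:,:,::-1]
cv2.imwrite("pics/p4.png",cv2.resize(im[170:330,190:350],None,fx=3.7,fy=3.7,interpolation=cv2.INTER_CUBIC))
E
```

```text
t 18.0 tcp [558.1 164.  128.7] yaw 6.8 w 86.5 gf 0.0 F [-0.6  0.  -0.2]
  to [561. 156. 130.] 6.4 units [-0.042  0.01  -0.007] turn 0.007 len 9
  to [561. 156.  42.] 6.4 units [0.   0.   0.44] turn -0.000 len 88
```

View pics/p4.png

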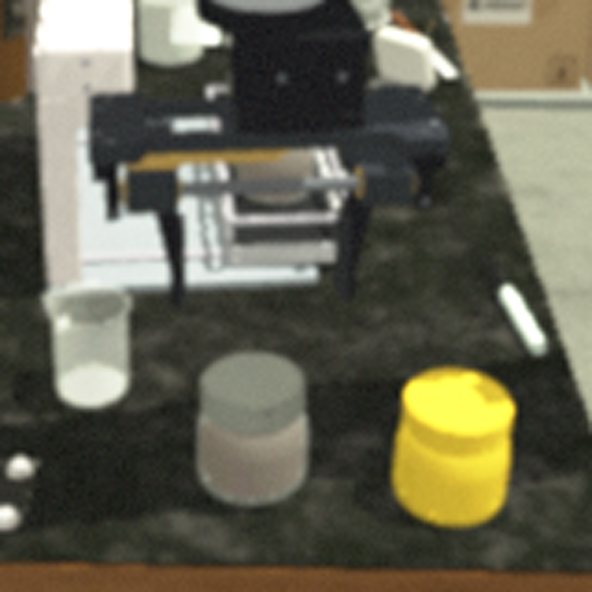

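The last jar is at (253,425) and unmoved, and the gripper is above and just behind it, with its middle at column 263.

Emit:
play_rows([
  [1,-0.04,0.015,0.2,0],
  [1,-0.04,0.015,0.36,0],
  [1,-0.04,0.015,0.433,0],
  [1,-0.04,0.015,0.433,0],
  [-1,-0.04,0.015,0.433,0],
])

```text
clock: 18.55
tcp_pos: [563.2, 150.8, 42.7]
ee_rot: [2.093, 2.342, 0.001]
force: [-0.6, -0.1, 0.7]
gripper_width: 83.7
grasp_force: 0.0
```

Emit:
play_rows([
  [-1,0,0,0,0],
  [-1,0,0,0,0],
  [-1,0,0,0,0],
  [-1,0,0,-0.1,0],
  [-1,0,0,-0.35,0],
])

```text
clock: 19.05
tcp_pos: [559.2, 150.8, 108.5]
ee_rot: [-2.09, -2.342, 0.012]
force: [0.5, 0.6, -1.7]
gripper_width: 61.3
grasp_force: 39.9
```

```bash
python3 - <<'E'
from h import *
chain(((555,40,130),6.4),(hw(-77,88,130),6.4),(hw(-77,88,59),6.4))
E
```

```text
t 19.1 tcp [559.2 150.8 108.5] yaw 6.5 w 61.3 gf 39.9 F [ 0.5  0.6 -1.7]
  to [555.  40. 130.] 6.4 units [-0.548 -0.084 -0.108] turn 0.002 len 113
  to [ 540. -117.  130.] 6.4 units [-0.769 -0.162  0.   ] turn -0.000 len 157
  to [ 540. -117.   59.] 6.4 units [0.    0.    0.355] turn -0.000 len 71
```

Emit:
play_rows([
  [-1,-0.1,0,-0.1,0],
  [-1,-0.25,0,-0.12,0],
  [-1,-0.45,-0.05,-0.12,0],
  [-1,-0.65,-0.1,-0.12,0],
  [-1,-0.85,-0.15,-0.12,0],
])

```text
clock: 19.55
tcp_pos: [551.1, -22.3, 135.6]
ee_rot: [-2.092, -2.344, -0.0]
force: [0.6, -0.1, -2.7]
gripper_width: 61.4
grasp_force: 39.9
```

Emit:
play_rows([
  [-1,-0.2,-0.05,0,0],
  [-1,-0.38,-0.1,0,0],
  [-1,-0.48,-0.1,0,0],
  [-1,-0.48,-0.1,0,0],
])

```text
clock: 19.95
tcp_pos: [542.0, -122.4, 135.8]
ee_rot: [2.098, 2.337, -0.001]
force: [-0.3, -0.9, -2.2]
gripper_width: 61.6
grasp_force: 39.9
```

```bash
python3 - <<'E'
from h import *
chain((hw(-77,83,130),6.4),(hw(-77,83,59),6.4))
E
```

```text
t 19.9 tcp [ 542.  -122.4  135.8] yaw 6.2 w 61.6 gf 39.9 F [-0.3 -0.9 -2.2]
  to [ 541. -121.  130.] 6.4 units [ 0.006 -0.007  0.029] turn -0.004 len 6
  to [ 541. -121.   59.] 6.4 units [0.    0.    0.355] turn -0.000 len 71
```

Emit:
play_rows([
  [-1,0.006,-0.007,0.15,0],
  [-1,0.006,-0.007,0.26,0],
  [-1,0.006,-0.007,0.33,0],
  [-1,0.006,-0.007,0.36,0],
  [-1,0.006,-0.007,0.375,0],
])

```text
clock: 20.45
tcp_pos: [541.1, -117.3, 60.3]
ee_rot: [-2.092, -2.344, 0.001]
force: [-0.1, -3.8, -1.6]
gripper_width: 61.5
grasp_force: 40.1
```

Emit:
play_rows([
  [-1,0,0,0.011,0],
  [0.7,0,0,0.011,0],
  [0.7,0,0,0.011,0],
  [0.7,0,0,0.011,0],
  [0.7,0,0,0.011,0],
])

```text
clock: 20.95
tcp_pos: [541.2, -117.0, 58.4]
ee_rot: [-2.092, -2.344, -0.001]
force: [-0.7, -0.0, -0.3]
gripper_width: 73.4
grasp_force: 0.0
```

Emit:
play_rows([
  [0.7,0,0,-0.1,0],
  [0.7,0,0,-0.3,0],
  [0.7,0,-0.1,-0.4,0],
  [0.7,-0.1,-0.4,-0.4,0],
  [0.15,-0.2,-0.6,-0.4,0],
])

```text
clock: 21.45
tcp_pos: [432.6, -166.5, 138.6]
ee_rot: [2.089, 2.345, 0.001]
force: [-0.5, -1.2, 1.1]
gripper_width: 71.0
grasp_force: 0.0
```

```bash
python3 - <<'E'
from h import *
chain(((441.5,-216.5,120),6.4),((441.5,-216.5,32),6.4))
im=r.read_camera("side")[:,:,::-1];t=r.read_camera("top")[:,:,::-1]
a=cv2.resize(im[130:290,190:350],(480,480),interpolation=cv2.INTER_CUBIC);b=cv2.resize(t[130:290,210:310],(300,480),interpolation=cv2.INTER_CUBIC)
cv2.imwrite("pics/p5.png",np.hstack([a,b]))
E
```

```text
t 21.4 tcp [ 432.6 -166.5  138.6] yaw 6.6 w 71.0 gf 0.0 F [-0.5 -1.2  1.1]
  to [ 442. -216.  120.] 6.4 units [-0.254  0.016  0.093] turn 0.004 len 54
  to [ 442. -216.   32.] 6.4 units [0.   0.   0.44] turn -0.000 len 88
```

View pics/p5.png

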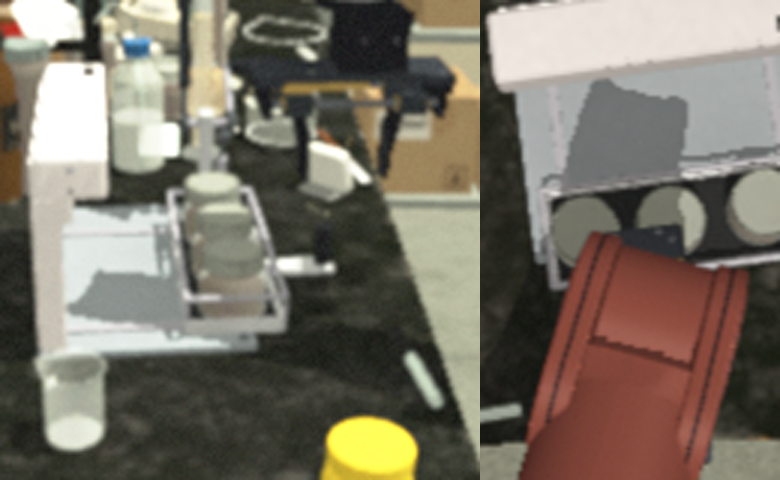

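The composite shows three jars upright in a row in the tray. The side view has their lids at (212,185), (220,215) and (228,250), and the top view has (585,228), (672,218) and (755,205). The grip is at (322,240).

Emit:
play_rows([
  [0.15,-0.25,0.02,0.09,0],
  [0.15,-0.25,0.02,0.09,0],
  [0.15,-0.25,0.02,0.09,0],
  [0.15,-0.25,0.02,0.09,0],
])

```text
clock: 21.95
tcp_pos: [442.8, -215.2, 120.2]
ee_rot: [-2.092, -2.343, 0.0]
force: [0.1, 0.2, -0.0]
gripper_width: 50.5
grasp_force: 0.0
```

Emit:
play_rows([
  [0.15,0,0,0.2,0],
  [0.15,0,0,0.4,0],
  [0.15,0,0,0.44,0],
  [0.15,0,0,0.44,0],
  [-1,0,0,0.44,0],
], newtons=20)

```text
clock: 22.45
tcp_pos: [443.8, -216.0, 33.8]
ee_rot: [2.091, 2.343, 0.002]
force: [-0.0, 0.3, 0.7]
gripper_width: 46.9
grasp_force: 0.0
```

Emit:
play_rows([
  [-1,0,0,0,0],
  [-1,0,0,0,0],
  [-1,0,0,0,0],
  [-1,0,0,0,0],
])

```text
clock: 22.85
tcp_pos: [443.0, -215.9, 32.6]
ee_rot: [2.092, 2.343, 0.001]
force: [-0.3, 0.2, 5.9]
gripper_width: 19.5
grasp_force: 20.0
```

```bash
python3 - <<'E'
from h import *
chain((hw(-60,0,32),6.4))
E
```

```text
t 22.9 tcp [ 443.  -215.9   32.6] yaw 6.5 w 19.5 gf 20.0 F [-0.3  0.2  5.9]
  to [ 567. -202.   32.] 6.4 units [-0.001  0.623  0.003] turn 0.001 len 125
```

Emit:
play_rows([
  [-1,0,0.03,0,0],
  [-1,0,0.08,0,0],
  [-1,0,0.13,0,0],
  [-1,0,0.18,0,0],
  [-1,0,0.23,0,0],
])

```text
clock: 23.35
tcp_pos: [488.9, -210.7, 32.6]
ee_rot: [-2.092, -2.343, -0.0]
force: [-2.9, 1.7, 8.8]
gripper_width: 19.6
grasp_force: 20.0
```

Emit:
play_rows([
  [-1,0,0.05,0,0],
  [-1,0,0.1,0,0],
  [-1,0,0.15,0,0],
  [-1,0,0.2,0,0],
  [-1,0,0.25,0,0],
])

```text
clock: 23.85
tcp_pos: [538.6, -205.0, 32.6]
ee_rot: [-2.092, -2.343, -0.0]
force: [-3.2, 0.9, 7.8]
gripper_width: 19.7
grasp_force: 20.0
```

Emit:
play_rows([
  [-1,0,0.03,0,0],
  [-1,0,0.06,0,0],
  [-1,0,0.09,0,0],
  [-1,0,0.11,0,0],
  [-1,0,0.12,0,0],
])

```text
clock: 24.35
tcp_pos: [562.6, -202.2, 32.7]
ee_rot: [2.092, 2.344, 0.001]
force: [-1.8, 1.0, 7.5]
gripper_width: 19.7
grasp_force: 20.0
```

Emit:
play_rows([
  [-1,0,0.008,0,0],
  [-1,0,0.016,0,0],
  [-1,0,0.024,0,0],
  [-1,0,0.03,0,0],
])

```text
clock: 24.75
tcp_pos: [567.6, -201.7, 32.7]
ee_rot: [-2.092, -2.343, 0.0]
force: [-8.0, 1.1, 12.0]
gripper_width: 19.7
grasp_force: 20.0
```

```bash
python3 - <<'E'
from h import *
chain((hw(-60,0,32),6.4))
E
```

```text
t 24.8 tcp [ 567.6 -201.7   32.7] yaw 6.5 w 19.7 gf 20.0 F [-8.   1.1 12. ]
  to [ 567. -202.   32.] 6.4 units [-0.001 -0.004  0.003] turn 0.001 len 1
```

Emit:
play_rows([
  [-1,0,0.01,0,0],
  [-1,0,0.015,0,0],
  [-1,0,0.02,0,0],
  [-1,0,0.02,0,0],
])

```text
clock: 25.15
tcp_pos: [567.6, -201.7, 32.4]
ee_rot: [-2.09, -2.336, 0.005]
force: [-21.1, 3.5, 23.7]
gripper_width: 19.4
grasp_force: 20.0
```

Emit:
play_rows([
  [0.15,0,-0.02,0,0],
  [0.15,0,-0.02,0,0],
  [0.15,0,-0.02,0,0],
  [0.15,0,-0.02,-0.1,0],
  [0.15,0,-0.02,-0.2,0],
])

```text
clock: 25.65
tcp_pos: [567.8, -201.4, 72.1]
ee_rot: [-2.091, -2.343, 0.002]
force: [0.6, 0.0, 0.4]
gripper_width: 47.4
grasp_force: 0.0
```

Emit:
play_rows([
  [0.15,0,0,-0.02,0],
  [-1,0,-0.15,-0.04,0],
  [-1,0,-0.35,-0.2,0],
  [-1,0,-0.5,-0.4,0],
  [-1,0,-0.55,-0.6,0],
])

```text
clock: 26.15
tcp_pos: [455.4, -214.9, 192.0]
ee_rot: [-2.093, -2.339, 0.002]
force: [1.5, 0.2, 0.4]
gripper_width: 25.6
grasp_force: 0.0
```

```bash
python3 - <<'E'
from h import *
chain((hw(-175,-100,250),-40),(hw(-175,-240,270),-83.6),(hw(-135,-300,270),-83.6),(hw(-133,-300,158),-83.6),(hw(-133,-265,158),-83.6),(hw(-133,-175,158),-83.6))
im=r.read_camera("side")[:,:,::-1];t=r.read_camera("top")[:,:,::-1]
a=cv2.resize(im[130:290,190:350],(480,480),interpolation=cv2.INTER_CUBIC);b=cv2.resize(t[110:270,210:310],(300,480),interpolation=cv2.INTER_CUBIC)
cv2.imwrite("pics/p6.png",np.hstack([a,b]))
E
```

```text
t 26.1 tcp [ 455.4 -214.9  192. ] yaw 6.3 w 25.6 gf 0.0 F [1.5 0.2 0.4]
  to [ 464. -314.  250.] -40 units [-0.499 -0.013 -0.29 ] turn 0.772 len 115
  to [ 479. -453.  270.] -83.6 units [-0.482  0.507 -0.1  ] turn 0.727 len 141
  to [ 526. -509.  270.] -83.6 units [0.2 0.3 0. ] turn -0.000 len 72
  to [ 528. -508.  158.] -83.6 units [ 0.01 -0.    0.56] turn -0.000 len 112
  to [ 524. -474.  158.] -83.6 units [-0.    -0.175  0.   ] turn -0.000 len 35
  to [ 514. -384.  158.] -83.6 units [-0.   -0.45  0.  ] turn -0.000 len 90
```

View pics/p6.png

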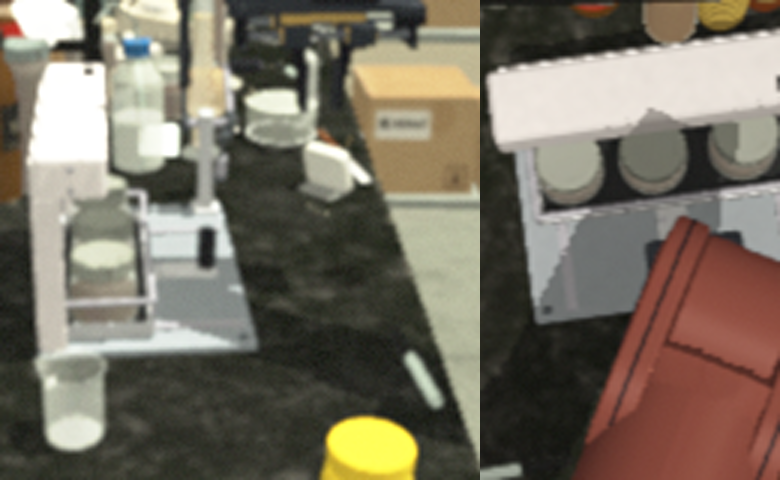

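The tray is home and all three jars are upright, with lids at (568,160), (652,155) and (742,145) in the top part of the composite. Before going to the knob's far side I check the heights of the objects right of the hood, using the earlier top view.

```bash
python3 - <<'E'
from h import *
k=1/1.5625
for nm,b,t in(("pump?",(632,302),(680,283)),("washbottle",(610,262),(637,237)),("jar",(735,265),(740,262))):
    B=ray("top",np.array(b)*k,0)
    f=lambda z:np.linalg.norm(proj("top",[B+[0,0,z]])[0]-np.array(t)*k)
    zs=np.arange(0,400,5);i=np.argmin([f(z) for z in zs]);print(nm,B.round(),zs[i],f(zs[i]))
t=r.read_camera("top")[:,:,::-1];cv2.imwrite("pics/r.png",cv2.resize(t[120:280,320:480],(640,640),interpolation=cv2.INTER_CUBIC)[:600])
E
```

```text
pump? [ 577. -583.    0.] 230 2.0623234455224018
washbottle [ 656. -547.    0.] 170 2.650007885804435
jar [ 645. -783.    0.] 20 0.5263182897065684
```

View pics/r.png

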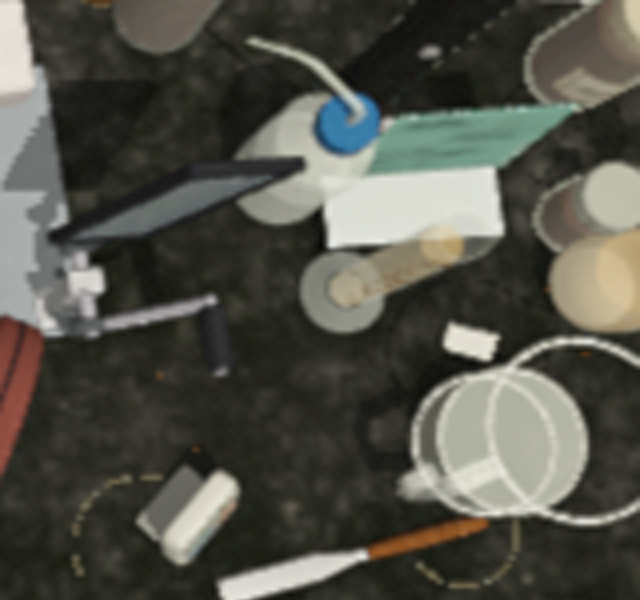

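The crop shows the lens upright at (170,200) and the lever with its knob at (215,340). A tall measuring cylinder stands at (342,290), the wash bottle is at (300,160), and the timer at (190,515) is upright. I keep the gripper body clear of the cylinder by shifting it forward and turning it 12°.

```bash
python3 - <<'E'
from h import *
print((proj("top",[hw(-149,-241,170),hw(-107,-241,170)])-[320,120])*4, ray("top",(405.5,192.5),0))
chain((hw(-175,-100,250),-40),(hw(-170,-200,270),-80),(hw(-143,-277,270),-95.6),(hw(-143,-277,158),-95.6),(hw(-143,-160,158),-95.6))
E
```

```text
[[221.83645258 369.24776807]
 [210.72389129 304.93750727]] [ 579.73863986 -586.65610419    0.        ]
t 26.3 tcp [ 459.8 -214.4  194.4] yaw 6.5 w 13.9 gf 0.0 F [-0.   0.8 -0.4]
  to [ 464. -314.  250.] -40 units [-0.499 -0.037 -0.278] turn 0.775 len 114
  to [ 480. -413.  270.] -80 units [-0.326  0.38  -0.1  ] turn 0.667 len 102
  to [ 515. -487.  270.] -95.6 units [0.111 0.393 0.   ] turn 0.260 len 82
  to [ 515. -487.  158.] -95.6 units [0.   0.   0.56] turn -0.000 len 112
  to [ 502. -370.  158.] -95.6 units [-0.122 -0.572  0.   ] turn -0.000 len 117
```

Emit:
play_rows([
  [-1,-0.1,-0.04,-0.28,0.7],
  [-1,-0.5,-0.04,-0.28,0.7],
  [-1,-0.5,-0.04,-0.28,0.7],
  [-1,-0.5,-0.04,-0.28,0.7],
  [-1,-0.5,-0.04,-0.28,0.7],
])

```text
clock: 26.8
tcp_pos: [461.7, -315.3, 246.7]
ee_rot: [-2.799, -1.427, 0.004]
force: [-0.1, 1.6, -0.3]
gripper_width: 0.7
grasp_force: 0.0
```

Emit:
play_rows([
  [-1,-0.33,0.38,-0.1,0.7],
  [-1,-0.33,0.38,-0.1,0.7],
  [-1,-0.33,0.38,-0.1,0.7],
  [-1,-0.33,0.38,-0.1,0.7],
  [-1,-0.33,0.38,-0.1,0.7],
])

```text
clock: 27.3
tcp_pos: [485.5, -412.8, 265.9]
ee_rot: [-3.124, -0.331, 0.005]
force: [0.1, 0.4, -0.2]
gripper_width: 0.0
grasp_force: 0.0
```

```bash
python3 - <<'E'
from h import *
chain((hw(-143,-277,270),-95.6),(hw(-143,-277,158),-95.6),(hw(-143,-160,158),-95.6))
E
```

```text
t 27.3 tcp [ 485.5 -412.8  265.9] yaw -77.9 w 0.0 gf 0.0 F [ 0.1  0.4 -0.2]
  to [ 515. -487.  270.] -95.6 units [ 0.069  0.392 -0.021] turn 0.295 len 80
  to [ 515. -487.  158.] -95.6 units [0.   0.   0.56] turn -0.000 len 112
  to [ 502. -370.  158.] -95.6 units [-0.122 -0.572  0.   ] turn -0.000 len 117
```

Emit:
play_rows([
  [-1,0.07,0.39,-0.02,0.295],
  [-1,0.07,0.39,-0.02,0.295],
  [-1,0.07,0.39,-0.02,0.295],
  [-1,0.07,0.39,-0.02,0.295],
])

```text
clock: 27.7
tcp_pos: [515.7, -485.9, 269.6]
ee_rot: [-3.138, 0.143, 0.005]
force: [-1.2, 0.9, -0.0]
gripper_width: 0.4
grasp_force: 0.0
```

Emit:
play_rows([
  [-1,0,0,0.15,0],
  [-1,0,0,0.3,0],
  [-1,0,0,0.45,0],
  [-1,0,0,0.55,0],
  [-1,0,0,0.56,0],
])

```text
clock: 28.2
tcp_pos: [515.7, -482.8, 156.9]
ee_rot: [-3.135, 0.139, 0.004]
force: [0.3, 0.3, -0.7]
gripper_width: 1.0
grasp_force: 0.0
```

```bash
python3 - <<'E'
from h import *
chain((hw(-143,-277,158),-95.6),(hw(-143,-160,158),-95.6))
E
```

```text
t 28.2 tcp [ 515.7 -482.8  156.9] yaw -95.1 w 1.0 gf 0.0 F [ 0.3  0.3 -0.7]
  to [ 515. -487.  158.] -95.6 units [ 0.     0.019 -0.006] turn 0.009 len 4
  to [ 502. -370.  158.] -95.6 units [-0.122 -0.572  0.   ] turn -0.000 len 117
```

Emit:
play_rows([
  [-1,-0.013,-0.06,0,0],
  [-1,-0.026,-0.12,0,0],
  [-1,-0.039,-0.18,0,0],
  [-1,-0.052,-0.24,0,0],
  [-1,-0.065,-0.3,0,0],
])

```text
clock: 28.7
tcp_pos: [508.6, -425.4, 162.2]
ee_rot: [3.135, -0.142, 0.004]
force: [0.1, -2.2, 1.5]
gripper_width: 0.4
grasp_force: 1.6
```

Emit:
play_rows([
  [-1,-0.013,-0.06,0,0],
  [-1,-0.026,-0.12,0,0],
  [-1,-0.039,-0.18,0,0],
  [-1,-0.052,-0.24,0,0],
  [-1,-0.052,-0.24,0,0],
])

```text
clock: 29.2
tcp_pos: [503.4, -373.9, 161.0]
ee_rot: [-3.137, 0.138, -0.002]
force: [0.8, -0.3, -0.5]
gripper_width: 0.5
grasp_force: 0.0
```

```bash
python3 - <<'E'
from h import *
chain((hw(-190,-200,200),-95.6),(hw(-190,-200,320),-95.6))
t=r.read_camera("side")[:,:,::-1];cv2.imwrite("pics/f.png",cv2.resize(t[100:300,190:350],(640,800),interpolation=cv2.INTER_CUBIC)[:600])
E
```

```text
t 29.2 tcp [ 503.4 -373.9  161. ] yaw -95.0 w 0.5 gf 0.0 F [ 0.8 -0.3 -0.5]
  to [ 460. -415.  200.] -95.6 units [-0.198  0.226 -0.195] turn 0.009 len 72
  to [ 460. -415.  320.] -95.6 units [ 0.   0.  -0.6] turn -0.000 len 120
```

View pics/f.png

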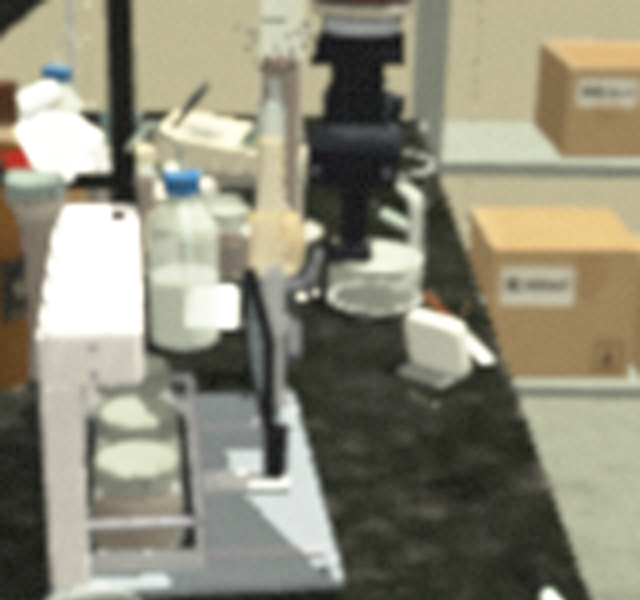

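The lens is down level across the front, spanning about (258,290)–(275,470). The jars are upright in the home tray and the timer is standing. I withdraw the arm.

Emit:
play_rows([
  [-1,-0.1,0.05,0,0],
  [-1,-0.2,0.2,-0.1,0],
  [-1,-0.2,0.2,-0.3,0],
  [-1,-0.2,0.2,-0.5,0],
  [-1,-0.2,0.2,-0.7,0],
])

```text
clock: 29.75
tcp_pos: [457.3, -413.2, 302.1]
ee_rot: [3.138, -0.146, 0.0]
force: [0.3, -0.1, 0.1]
gripper_width: 0.2
grasp_force: 0.0
```

Emit:
play_rows([
  [-1,0,0,0,0],
  [-1,0,0,0,0],
  [-1,0,0,0,0],
  [-1,0,0,0,0],
  [-1,0,0,0,0],
])

```text
clock: 30.25
tcp_pos: [458.8, -411.6, 299.3]
ee_rot: [-3.138, 0.143, 0.002]
force: [-0.5, -0.2, -0.4]
gripper_width: 0.3
grasp_force: 0.0
```

```bash
python3 - <<'E'
from h import *
a=np.radians(54);t=r.read_camera("top");g=t.min(2)
for e in(-15,0,15):
    u,v=proj("top",[hw(-128+e,-172+85*np.sin(a),174)])[0].round().astype(int);print(u,v,t[v,u])
chain();print(r.hand_in())
E
```

```text
322 217 [49 48 50]
321 211 [50 50 51]
320 205 [30 30 32]
t 30.3 tcp [ 458.9 -411.7  299.4] yaw -95.2 w 0.5 gf 0.0 F [ 0.1 -0.8  0.2]
the job is handed in; nothing more can be done
None
```

The job is handed in at about 30 s: all three sample jars stand upright in the tray, the tray was slid home against its stop with the magnifier up, and the magnifier was then flipped down; the beaker, timer and yellow jar were not touched (the hand-in gave no verdict).

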